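# Dock a sensor head past its spring pawl

### The arm

A 7-joint arm with a two-finger parallel gripper is mounted at the origin on a cart in front of the work surface, level with it; the furniture and walls round the work are solid. World frame = base frame: x ahead of the robot, y to its left, z up, the work surface at z = 0. Lengths are in m, angles in rad, forces in N, time in s.
With the tool pointing down it reaches from about 0.425 to 0.875 m from the base axis. Payload 8.4 kg.
Tool frame: the origin (TCP) lies between the finger pads; the fingertips stand 14 mm ahead of it and the grasp point (between the pads) lies 5 mm behind it; z points along the fingers, y is the line along which they close (so a half turn about z gives the same grasp; the last joint's range is limited). The gripper opens to 85 mm and grips with 20 to 120 N. Pads are 22 mm wide; open, the fingers measure 114 mm over their backs; the gripper's body (76 mm by 85 mm) begins 54 mm behind the grasp point. The pads swing forward as they close: fully open they stand 13 mm farther back than shut.
Start: joints at [-1.438, 0.333, 0.04, 1.465, -0.013, 1.343, -0.059], TCP at [0.149, 0.633, 0.21] pointing down, gripper open.
Joint ranges: [-2.58, 2.58], [-0.38, 2.09], [-1.3, 1.39], [0.25, 2.4], [-1.5, 4.64], [0.08, 2.09], [-2.65, 2.65]. Speed limits (rad/s): [2.22, 2.22, 2.79, 2.79, 3.14, 3.14, 3.14].

### API

Orientations are given as [roll, pitch, yaw] about the fixed x, y, z axes, in that order (R = Rz(yaw) Ry(pitch) Rx(roll)).
In Python, from plant import get_obs, cams, sign_off gives the robot as it stands.
- The arm moves only by the tool servo_tool, never from a script. Its argument "deltas" is a list of rows, each an object of numbers: "dx", "dy", "dz": the shift along the tool's x, y, z in cm; "spin": the turn about the tool's z in degrees; "gripper": the closure in counts, from 0 (fully open) to 255 (shut). In form: [{"dx": .., "dy": .., "dz": .., "spin": .., "gripper": ..}, ...]. A call has 1 to 10 rows; each row is the pose to reach, as a shift and turn from the pose commanded when the call began, along the tool's axes at that moment; what a row does not reach only later rows make up. A row lasts 1/12 s, in which the tool goes at most 41.7 mm and 7.16 degrees, less where a joint would pass 70% of its speed; a pose out of reach is approached as far as the arm can. A call with a gripper value outside its range is refused whole. The fingers move at their own pace and stop on an object; "squeeze" is the grip in N (left out, the last holds). Time passes only in rows, so rows that repeat a pose let the fingers close. It gives the time, the measured TCP pose, the force, the opening and the grip force at its end, in the units of the state.
- get_obs(): the state, without advancing time (a new reading comes with each control period).
- cams.get_image(name): name is "scene" or "top"; returns the picture (384x512x3 uint8, blue, green, red); there is no depth.
- cams.camera_info(name): a dict with "vertical_fov" (degrees; the focal length in pixels is half the picture's height over the tangent of half this angle, whatever the lens; pixels are square), "cx", "cy" (the principal point, pixels), "rvec" (rotation vector, rad) and "tvec" (3), from world to camera coordinates, as OpenCV has them. Camera axes: x right, y down, z forward; pixel columns grow to the right and rows downward; lengths in m; the calibration is good to about 2 mm. A picture is of the moment at which its call begins. camera_info takes no time and is no camera call.
- sign_off(): hands the job in; it is judged then, once.
The state is a dict: "t": time; "q": joint angles; "qvel": joint speeds; "joint_efforts": joint torques, N m; "position": TCP position; "orientation": TCP orientation; "force": force on the tool from outside, world axes, zero at the start; "ft_torque": the same for the moment, N m; "opening": finger opening in m; "gripper_force": force on a finger pad.
Only numpy, scipy, OpenCV 4.12 (cv2) and the standard library are available. Lean on these libraries where they do the work, as an engineer would, in place of code of your own. Each camera call takes 0.05 s, during which the arm holds its last target. There are 200 camera calls.

### The job

Dock the loose black sensor head in the aluminium cradle: slide it along the channel from the open mouth, under the hood, until the orange spring pawl clicks out behind it, pressing no harder than needed. Then, still holding it, tug it back gently (about 5 N) to feel that the pawl holds, and let go, leaving it caught. Do not touch the pawl with the gripper and do not disturb the mug, the tape roll or the multimeter.

Things in the scene. Friction and masses are not known exactly. Their poses are not given: they have to be found in the camera images.
- head: Black moulded sensor head, about 0.12 kg, lying flat: 86 mm long (its x, -45 to +41 mm from the origin), 42 mm wide (y), 39 mm high. Origin on its underside. Its +x end goes in first; at the start it must turn 45 to 105 degrees to the left to point along the push. Grip across the 42 mm width, tips 13 mm or more above its underside, 0 to 20 mm behind the origin, clear of walls, pawl and hood.
- guide: Fixed cradle. Origin: middle of the channel's mouth, at the underside of its base plate (table height). x = push direction, y left of it, z up. Aluminium plate 4 mm thick, 100 mm wide, x = -60 (flat porch before the mouth) to +176 mm; the head slides on its upper face. More than 20 N between head and pawl, bumper or hood, or 40 N on plate or walls, is damage.
- guide_channel (a point): Point on the plate's upper face, middle line, 60 mm past the mouth; axes as guide. The two walls are 44.5 mm apart (1.25 mm play each side of the head), 5 mm thick, 9 mm high over the plate (top 13 mm above the table), x = 0 to 130 mm past the mouth, with flares before the mouth that open to 58 mm over 16 mm.
- guide_pawl (a point): Nominal place of the pawl's square end, 52 mm past the mouth, in a gap of the right wall, on its inner face. Pawl, hood and bumper are one latch unit bolted through slots: it truly sits up to 8 mm before or beyond nominal along x, not measured. The pawl ramp starts 24 mm before its end, juts 4 to 6 mm inward, top 13 mm above the table. Passing it takes 2 to 6 N, and as much sideways.
- guide_seat (a point): Nominal place of the docked head's origin (97.5 mm past the mouth, plate's upper face); true one up to 8 mm off along x, with the latch unit. Hood roof 46 to 50 mm above the table, from 22 to 55 mm beyond this point. 1.5 mm after the click the head meets a sprung rubber bumper: 1 N plus 2 N per mm for 6 mm, then solid.
- pawl (a joint): Angle of the orange pawl about its upright pivot: 0 = sprung fully out into the channel (its rest), growing as it is pushed aside; about 0.15 to 0.3 while the head lies alongside it, back to 0 once the head's tail is past. It blocks the way back.
- mug: White mug with green dots, 93 mm high, standing loose. Bystander. Origin at its underside.
- tape: Small black tape roll, 62 mm across, 19 mm high, lying loose. Bystander. Origin at its underside.
- meter: Yellow and black hand multimeter, 150 x 74 x 44 mm, lying loose. Bystander. Origin at its underside.

How it is judged:
On the way, in this order (a step that is already met when the one before it is completed fails the run):
1. the head, lying low in the channel, pushes the pawl aside (value of joint pawl above 0.08 rad and contact force between head and pawl above 0.5 N and z of head in the frame of guide below 0.01 m and x of head in the frame of guide below 0.08 m), for 0.05 s.
2. the head is past the pawl and the pawl has sprung back behind it (value of joint pawl below 0.06 rad and x of head in the frame of guide above 0.08 m and z of head in the frame of guide below 0.01 m), for 0.2 s.
3. the head is tugged back against the closed pawl (contact force between head and pawl above 2 N and value of joint pawl below 0.06 rad and x of head in the frame of guide above 0.08 m), for 0.1 s.
At the end, for the whole second after the job is handed in: The head lies flat on the cradle's plate in the channel (underside within 3 mm of the plate, within 0.08 rad of the channel), caught behind the pawl, which stands out again (pawl angle under 0.06 rad, head origin more than 80 mm past the mouth), released and at rest (value of joint pawl below 0.06 rad and x of head in the frame of guide above 0.08 m and z of head in the frame of guide below 0.007 m and angle between the x axis of head and the x axis of guide, either way round below 0.08 rad and linear speed of head below 0.01 m/s); the robot touches nothing.
It fails at once if the head is pressed against the pawl, bumper or hood with more than 20 N (contact force between head and latch above 20 N).
It fails at once if the head is pressed against the cradle's plate or walls with more than 40 N (contact force between head and guide above 40 N).
It fails at once if the gripper touches the pawl (contact force between the arm and pawl above 0.5 N).
It fails at once if the mug, tape roll or multimeter is moved more than 10 mm (distance of any of mug, tape, meter from where it was at the start of the episode above 0.01 m).
It also fails if it takes over 67 s, if anything falls off the work surface, if the arm or the gripper's body presses on something with over 40 N, if the wrist force passes 120 N, or if a joint passes its speed limit or range.

## Working session

There is one attempt and no reset: what is moved stays moved. The work goes in short steps, Python scripts to look and compute and a tool call to move; the robot and the scene stay as the last step left them, time stands still between calls to the robot, and variables do not carry over. Pictures are saved under pics/ and viewed, at most 10 in all, crops included, and the job is handed in when it is done.

Besides the shell and the picture viewer there is one more tool, called after "Request:" by a JSON object that holds its "api" and its "payload", one argument or row to a line. servo_tool: Moves the arm, as the interface text tells. Its arguments: {"type":"object","properties":{"deltas":{"type":"array"},"squeeze":{"type":"number"}},"required":["deltas"]}

```bash
mkdir -p pics; python3 - <<'E'
from plant import get_obs,cams
import cv2
for n in("scene","top"):
    cv2.imwrite(f"pics/{n}0.png",cams.get_image(n)); print(n,cams.camera_info(n))
print(get_obs())
E
```

```text
scene {'vertical_fov': 45.430933972464146, 'cx': 246.0523800072607, 'cy': 189.82822997944925, 'rvec': array([ 2.22411928, -0.85919806,  0.36953168]), 'tvec': array([-0.33024165,  0.20085885,  1.46345637])}
top {'vertical_fov': 50.15916033402844, 'cx': 252.33322940281658, 'cy': 187.17676438764755, 'rvec': array([ 2.17600247, -2.19103104,  0.07811761]), 'tvec': array([-0.03491097,  0.43705403,  1.45050417])}
{'t': 0.1, 'q': array([-1.43817702,  0.33383995,  0.03988571,  1.46617067, -0.01339269,
        1.34334409, -0.0584781 ]), 'qvel': array([-0.00083986, -0.0030422 , -0.00078732, -0.00193142,  0.00055172,
        0.00014838, -0.00095291]), 'joint_efforts': array([ 5.00383641e-03, -6.60019326e+01,  1.37112513e+00, -4.06482267e+01,
        1.72719383e-02,  8.93345161e-03, -4.36785558e-05]), 'position': array([0.14926941, 0.63216166, 0.20941657]), 'orientation': array([-3.14010065e+00,  1.10582006e-04,  2.90976982e+00]), 'force': array([ 0.23369061, -0.01110059, -0.37533144]), 'ft_torque': array([-0.0519991 ,  0.03564649,  0.00822875]), 'gripper_force': 0.0, 'opening': 0.08524466979457263}
```

View pics/scene0.png

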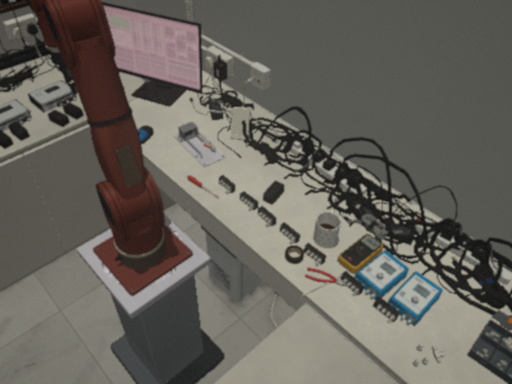

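View pics/top0.png

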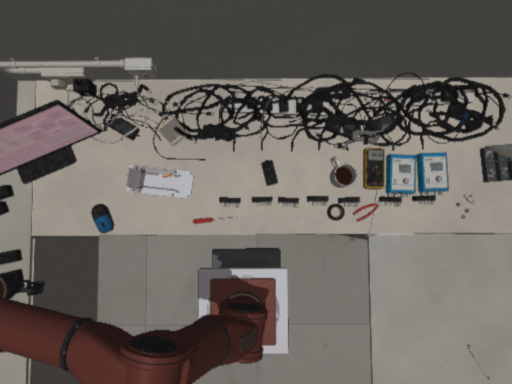

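The scene view shows the cradle near (200,145) and the head at (273,191). In the top view, the cradle spans (128–192, 166–197) with its hood at the left end. The head is at (270,172), the mug at (343,175), the tape at (336,212) and the meter at (374,168). I'll zoom in on the cradle and head next.

```bash
cat > h.py <<'E'
import numpy as np,cv2
from plant import cams,get_obs
def cam(n):
    c=cams.camera_info(n); f=192/np.tan(np.radians(c["vertical_fov"]/2))
    K=np.array([[f,0,c["cx"]],[0,f,c["cy"]],[0,0,1]]); R=cv2.Rodrigues(c["rvec"])[0]
    return K,R,np.array(c["tvec"])
def ray(n,uv,z):
    K,R,t=cam(n); o=-R.T@t; d=R.T@np.linalg.solve(K,[uv[0],uv[1],1]); return o+d*(z-o[2])/d[2]
def proj(n,p):
    K,R,t=cam(n); v=K@(R@np.array(p,float)+t); return v[:2]/v[2]
E
python3 - <<'E'
from h import *
a=cv2.imread("pics/top0.png"); s=cv2.imread("pics/scene0.png")
A=cv2.resize(a[155:215,115:295],None,fx=4.4,fy=4.4,interpolation=cv2.INTER_CUBIC)
B=cv2.resize(s[115:215,165:300],None,fx=3,fy=3,interpolation=cv2.INTER_CUBIC)
o=np.zeros((570,800,3),np.uint8);o[:A.shape[0],:A.shape[1]]=A;o[268:268+300,:405]=B
cv2.imwrite("pics/crop0.png",o)
for n in("top","scene"):
  print(n,-cam(n)[1].T@cam(n)[2],cam(n)[0][0,0],proj(n,[0,0,0]),proj(n,[.149,.633,.21]))
for p in[(192,170),(190,197),(128,166),(126,193),(270,172)]: print(p,ray("top",p,0.004).round(3))
for p in[(224,157),(273,191)]: print(p,ray("scene",p,0.004).round(3))
E
```

```text
top [ 0.32987599 -0.03968528  1.47844657] 410.25666865647054 [242.45910652 310.79194287] [ 33.14706504 278.06736883]
scene [-0.36958192 -0.87667517  1.17726727] 458.6429651793708 [142.55560777 252.77680717] [73.44525888 96.19032893]
(192, 170) [0.501 0.18  0.004]
(190, 197) [0.404 0.187 0.004]
(128, 166) [0.518 0.412 0.004]
(126, 193) [0.42  0.417 0.004]
(270, 172) [ 0.492 -0.102  0.004]
(224, 157) [0.494 0.178 0.004]
(273, 191) [ 0.504 -0.083  0.004]
```

View pics/crop0.png

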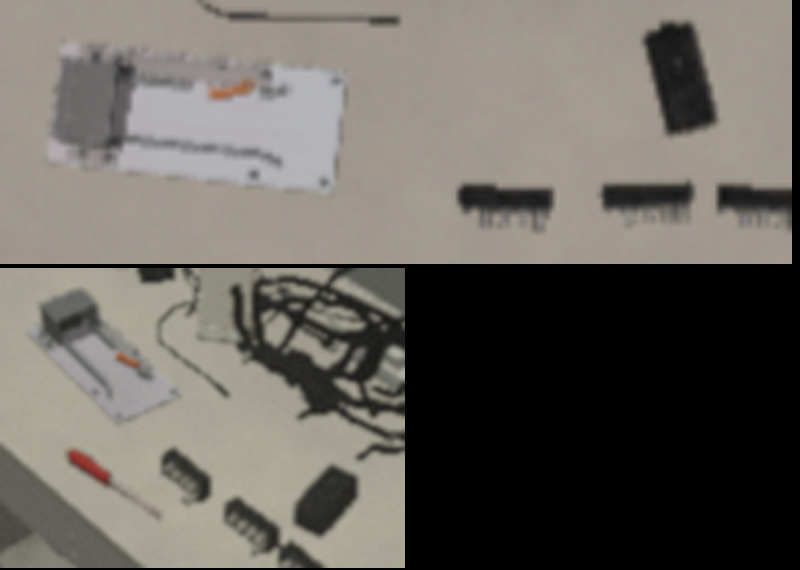

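The crop shows the porch edge at the right of the plate, near crop x 335–345. The orange pawl is at (210–255, 82–98), its square end facing the hood, which sits at (55–125, 55–150). The head's long axis runs up and slightly left in the image. Next I'll measure the poses with masks.

```bash
cat >> h.py <<'E'
def top_head(a,box):
    x0,y0,x1,y1=box; m=(a.max(2)<75).astype(np.uint8); k=np.zeros_like(m); k[y0:y1,x0:x1]=m[y0:y1,x0:x1]
    c=max(cv2.findContours(k,0,1)[0],key=cv2.contourArea); return cv2.minAreaRect(c),c
E
python3 - <<'E'
from h import *
a=cv2.imread("pics/top0.png"); 
(r,c)=top_head(a,(255,155,285,190)); print("head",r,cv2.contourArea(c)); print(ray("top",r[0],.0195).round(4))
b=[ray("top",p,.0195)[:2] for p in cv2.boxPoints(r)]; print(np.round(b,4))
for i in range(2): d=b[i+1]-b[i]; print("edge",np.linalg.norm(d).round(4),np.degrees(np.arctan2(d[1],d[0])).round(1))
f=a.astype(int); d=f[:,:,2]-f[:,:,0]; print("R-B beige",d[205,160],"plate",d[175:180,180])
m=((d<10)&(f.min(2)>110)).astype(np.uint8); m[:,:110]=0;m[:,215:]=0;m[:155]=0;m[:202+1][:0]=0;m[205:]=0
m=cv2.morphologyEx(m,cv2.MORPH_CLOSE,np.ones((5,5)))
c=max(cv2.findContours(m,0,1)[0],key=cv2.contourArea)
r=cv2.minAreaRect(c); print("plate",r,cv2.contourArea(c))
w=np.array([ray("top",p,.004)[:2] for p in c[:,0,:]]); rr=cv2.minAreaRect(w.astype(np.float32)); print(rr, cv2.boxPoints(rr).round(4).tolist())
h=cv2.cvtColor(a,cv2.COLOR_BGR2HSV); o=((h[...,0]<15)&(h[...,1]>130)&(h[...,2]>120)).astype(np.uint8); o[:160]=0;o[190:]=0;o[:,:150]=0;o[:,200:]=0
print("pawl",[ray("top",p[::-1],.013)[:2].round(3).tolist() for p in np.argwhere(o)])
E
```

```text
head ((268.88238525390625, 172.0294189453125), (24.253562927246094, 10.914102554321289), 75.96376037597656) 227.0
[ 0.4904 -0.0975  0.0195]
[[ 0.5282 -0.0683]
 [ 0.5375 -0.1063]
 [ 0.4528 -0.1265]
 [ 0.4436 -0.0886]]
edge 0.0391 -76.3
edge 0.0871 -166.6
R-B beige 19 plate [-2 -3 -3 -5 -5]
plate ((159.37945556640625, 181.14520263671875), (65.58502197265625, 28.160205841064453), 6.009006023406982) 1723.5
((0.4619123935699463, 0.2972809672355652), (0.23639070987701416, 0.10176283121109009), 83.60051727294922) [[0.39820000529289246, 0.18549999594688416], [0.4993000030517578, 0.17419999837875366], [0.5256999731063843, 0.4090999960899353], [0.4244999885559082, 0.4203999936580658]]
pawl [[0.487, 0.257], [0.483, 0.265], [0.483, 0.261], [0.483, 0.257], [0.479, 0.283], [0.479, 0.279], [0.479, 0.275], [0.479, 0.272]]
```

Request:
{"api": "servo_tool", "payload": {
  "deltas": [
    {"spin": 72},
    {"spin": 72},
    {"spin": 72},
    {"spin": 72},
    {"spin": 72},
    {"spin": 72},
    {"spin": 72},
    {"spin": 72},
    {"spin": 72},
    {"spin": 72}
  ]
}}

```text
invalid input at $.deltas[0]: expected keys dx, dy, dz, spin, gripper
```

Request:
{"api": "servo_tool", "payload": {
  "deltas": [
    {"dx": -43, "dy": -29, "dz": 0, "spin": 72, "gripper": 0},
    {"dx": -43, "dy": -29, "dz": 0, "spin": 72, "gripper": 0},
    {"dx": -43, "dy": -29, "dz": 0, "spin": 72, "gripper": 0},
    {"dx": -43, "dy": -29, "dz": 0, "spin": 72, "gripper": 0},
    {"dx": -43, "dy": -29, "dz": 0, "spin": 72, "gripper": 0},
    {"dx": -43, "dy": -29, "dz": 0, "spin": 72, "gripper": 0},
    {"dx": -43, "dy": -29, "dz": 0, "spin": 72, "gripper": 0},
    {"dx": -43, "dy": -29, "dz": 0, "spin": 72, "gripper": 0},
    {"dx": -43, "dy": -29, "dz": 0, "spin": 72, "gripper": 0},
    {"dx": -43, "dy": -29, "dz": 0, "spin": 72, "gripper": 0}
  ]
}}

```text
t: 0.93
position: [0.4329, 0.3246, 0.2101]
orientation: [-3.141, -0.0, 1.654]
force: [0.5, 0.2, 0.2]
opening: 0.0856
gripper_force: 0.0
```

Request:
{"api": "servo_tool", "payload": {
  "deltas": [
    {"dx": -42.7, "dy": 1.5, "dz": 0, "spin": 70, "gripper": 0},
    {"dx": -42.7, "dy": 1.5, "dz": 0, "spin": 70, "gripper": 0},
    {"dx": -42.7, "dy": 1.5, "dz": 0, "spin": 70, "gripper": 0},
    {"dx": -42.7, "dy": 1.5, "dz": 0, "spin": 70, "gripper": 0},
    {"dx": -42.7, "dy": 1.5, "dz": 0, "spin": 70, "gripper": 0},
    {"dx": -42.7, "dy": 1.5, "dz": 0, "spin": 70, "gripper": 0},
    {"dx": -42.7, "dy": 1.5, "dz": 0, "spin": 70, "gripper": 0},
    {"dx": -42.7, "dy": 1.5, "dz": 0, "spin": 70, "gripper": 0},
    {"dx": -42.7, "dy": 1.5, "dz": 0, "spin": 70, "gripper": 0},
    {"dx": -42.7, "dy": 1.5, "dz": 0, "spin": 70, "gripper": 0}
  ]
}}

```text
t: 1.77
position: [0.4831, -0.089, 0.2103]
orientation: [-3.141, -0.001, 0.432]
force: [1.4, -0.1, -0.1]
opening: 0.0849
gripper_force: 0.0
```

Request:
{"api": "servo_tool", "payload": {
  "deltas": [
    {"dx": 0, "dy": 0, "dz": 5, "spin": 11.3, "gripper": 0},
    {"dx": 0, "dy": 0, "dz": 10, "spin": 11.3, "gripper": 0},
    {"dx": 0, "dy": 0, "dz": 10, "spin": 11.3, "gripper": 0},
    {"dx": 0, "dy": 0, "dz": 10, "spin": 11.3, "gripper": 0},
    {"dx": 0, "dy": 0, "dz": 10, "spin": 11.3, "gripper": 0},
    {"dx": 0, "dy": 0, "dz": 10, "spin": 11.3, "gripper": 0}
  ]
}}

```text
t: 2.27
position: [0.4845, -0.087, 0.1116]
orientation: [3.141, -0.001, 0.242]
force: [0.2, -0.2, 0.2]
opening: 0.0855
gripper_force: 0.0
```

```bash
python3 - <<'E'
from h import *
o=get_obs(); print(o["position"],o["orientation"],o["q"].round(2))
s=cams.get_image("scene"); t=cams.get_image("top")
cv2.imwrite("pics/pre.png",np.hstack([cv2.resize(t[120:220,215:315],(400,400),interpolation=2),cv2.resize(s[135:235,225:325],(400,400),interpolation=2)]))
E
```

```text
[ 0.48447555 -0.08702732  0.11160615] [ 3.14113976e+00 -1.44665205e-03  2.41507251e-01] [-0.68  0.1   0.82  2.   -0.08  1.08 -1.15]
```

View pics/pre.png

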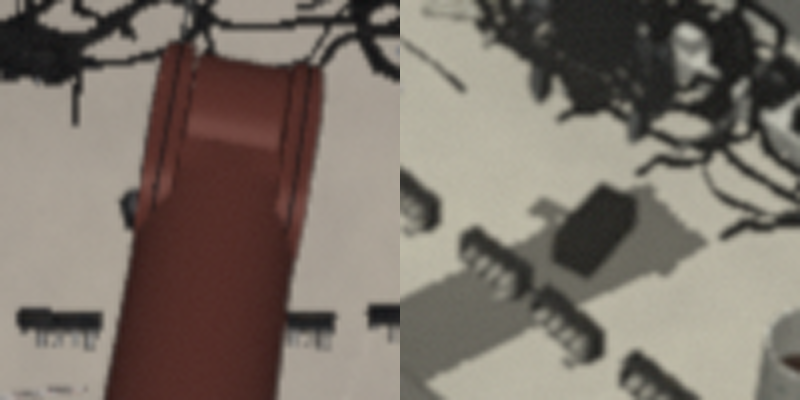

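The arm hides the head in the top view. The scene view shows the head undisturbed at about (273,192). I'll correct the sideways offset and then go down.

Request:
{"api": "servo_tool", "payload": {
  "deltas": [
    {"dx": -0.5, "dy": 1.2, "dz": 1, "spin": 0.4, "gripper": 0},
    {"dx": -0.5, "dy": 1.2, "dz": 2, "spin": 0.4, "gripper": 0},
    {"dx": -0.5, "dy": 1.2, "dz": 4, "spin": 0.4, "gripper": 0},
    {"dx": -0.5, "dy": 1.2, "dz": 6, "spin": 0.4, "gripper": 0},
    {"dx": -0.5, "dy": 1.2, "dz": 7, "spin": 0.4, "gripper": 0},
    {"dx": -0.5, "dy": 1.2, "dz": 8, "spin": 0.4, "gripper": 0},
    {"dx": -0.5, "dy": 1.2, "dz": 8, "spin": 0.4, "gripper": 0},
    {"dx": -0.5, "dy": 1.2, "dz": 8, "spin": 0.4, "gripper": 0}
  ]
}}

```text
t: 3.03
position: [0.4817, -0.0999, 0.0304]
orientation: [3.141, 0.0, 0.234]
force: [0.2, -0.6, 0.3]
opening: 0.0852
gripper_force: 0.0
```

Request:
{"api": "servo_tool", "payload": {
  "deltas": [
    {"dx": 0, "dy": 0, "dz": 0, "spin": 0, "gripper": 110},
    {"dx": 0, "dy": 0, "dz": 0, "spin": 0, "gripper": 160},
    {"dx": 0, "dy": 0, "dz": 0, "spin": 0, "gripper": 200},
    {"dx": 0, "dy": 0, "dz": 0, "spin": 0, "gripper": 200},
    {"dx": 0, "dy": 0, "dz": 0, "spin": 0, "gripper": 200},
    {"dx": 0, "dy": 0, "dz": 0, "spin": 0, "gripper": 200},
    {"dx": 0, "dy": 0, "dz": 0, "spin": 0, "gripper": 200},
    {"dx": 0, "dy": 0, "dz": 0, "spin": 0, "gripper": 200}
  ],
  "squeeze": 40
}}

```text
t: 3.7
position: [0.4816, -0.0998, 0.0303]
orientation: [3.142, -0.0, 0.234]
force: [0.2, 0.5, -0.1]
opening: 0.0184
gripper_force: 0.0
```

Request:
{"api": "servo_tool", "payload": {
  "deltas": [
    {"dx": 0, "dy": 0, "dz": 0, "spin": 0, "gripper": 200},
    {"dx": 0, "dy": 0, "dz": -2, "spin": 0, "gripper": 200},
    {"dx": 0, "dy": 0, "dz": -4, "spin": 0, "gripper": 200},
    {"dx": 0, "dy": 0, "dz": -6, "spin": 0, "gripper": 200},
    {"dx": 0, "dy": 0, "dz": -6, "spin": 0, "gripper": 200},
    {"dx": 0, "dy": 0, "dz": -6, "spin": 0, "gripper": 200},
    {"dx": 0, "dy": 0, "dz": -6, "spin": 0, "gripper": 200}
  ]
}}

```text
t: 4.28
position: [0.4813, -0.0996, 0.0898]
orientation: [-3.141, 0.0, 0.234]
force: [-0.1, -0.2, 0.4]
opening: 0.0185
gripper_force: 0.0
```

The grasp missed: it closed to 18 mm with no force. I'll look before doing anything else.

```bash
python3 - <<'E'
from h import *
o=get_obs(); print(o["position"],o["q"].round(2))
s=cams.get_image("scene"); t=cams.get_image("top")
for n in("scene","top"): print(proj(n,o["position"]),proj(n,[.4826,-.0994,.02]))
cv2.imwrite("pics/miss.png",np.hstack([cv2.resize(t[110:230,205:325],(400,400),interpolation=2),cv2.resize(s[95:215,205:325],(400,400),interpolation=2)]))
cv2.imwrite("pics/miss_s.png",s)
E
```

```text
[ 0.48134243 -0.09956351  0.08983839] [-0.66  0.14  0.84  2.02 -0.12  1.03 -1.1 ]
[272.98966157 178.9815051 ] [272.21160479 193.04763743]
[270.32426302 172.41236315] [269.45332809 174.18945914]
```

View pics/miss.png

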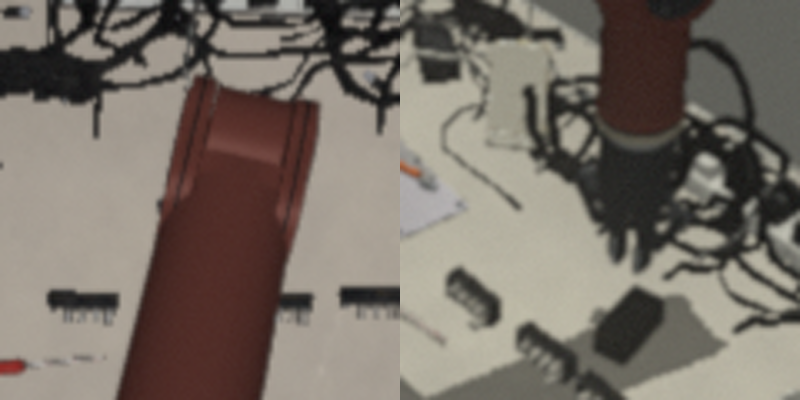

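The head is still at scene (273,192). The closed fingertips appear at about (275,175), but the tool frame predicts tips near row 182. I'll zoom in to measure this offset before moving.

```bash
python3 - <<'E'
from h import *
s=cv2.imread("pics/miss_s.png"); o=get_obs(); p=o["position"]
z=cv2.resize(s[140:215,235:310],(600,600),interpolation=2)
for k,col in((0,(0,255,0)),(.014,(0,0,255)),(-.005,(255,0,0))):
    q=(proj("scene",p-[0,0,k])-[235,140]+.5)*8; cv2.circle(z,tuple(int(v) for v in q),4,col,-1)
cv2.imwrite("pics/zm.png",z)
print(o["orientation"])
E
```

```text
[-3.14144780e+00  1.44056321e-03  2.33769702e-01]
```

View pics/zm.png

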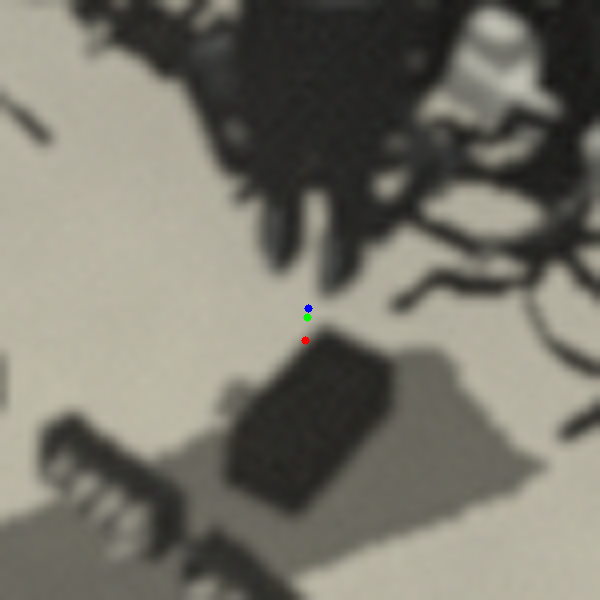

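With the arm lifted 60 mm, the closed tips show about 7 px above the predicted point, and their columns match. That fits the real tips being about 3 cm higher than modelled, so the fingers closed above the 39 mm head. I'll open, go back down and compare before going lower.

Request:
{"api": "servo_tool", "payload": {
  "deltas": [
    {"dx": 0, "dy": 0, "dz": 0, "spin": 0, "gripper": 0},
    {"dx": 0, "dy": 0, "dz": 0, "spin": 0, "gripper": 0},
    {"dx": 0, "dy": 0, "dz": 0, "spin": 0, "gripper": 0},
    {"dx": 0, "dy": 0, "dz": 1, "spin": 0, "gripper": 0},
    {"dx": 0, "dy": 0, "dz": 3, "spin": 0, "gripper": 0},
    {"dx": 0, "dy": 0, "dz": 5, "spin": 0, "gripper": 0},
    {"dx": 0, "dy": 0, "dz": 6, "spin": 0, "gripper": 0},
    {"dx": 0, "dy": 0, "dz": 6, "spin": 0, "gripper": 0}
  ]
}}

```text
t: 5.05
position: [0.4796, -0.0999, 0.0278]
orientation: [-3.141, 0.004, 0.234]
force: [0.1, -0.6, -0.6]
opening: 0.0854
gripper_force: 0.0
```

```bash
python3 - <<'E'
from h import *
o=get_obs(); p=o["position"]; print(p,o["opening"])
s=cams.get_image("scene"); cv2.imwrite("pics/low_s.png",s)
z=cv2.resize(s[150:225,235:310],(600,600),interpolation=2)
c,sn=np.cos(.234),np.sin(.234); y=np.array([sn,-c,0])
for k,col in((.014,(0,0,255)),(-.02,(255,0,0))):
  for g in(-.0425,.0425):
    q=(proj("scene",p-[0,0,k]+g*y)-[235,150]+.5)*8; cv2.circle(z,tuple(int(v) for v in q),4,col,-1)
cv2.imwrite("pics/low.png",z)
E
```

```text
[ 0.4796247  -0.09985846  0.02782682] 0.08537569723641766
```

View pics/low.png

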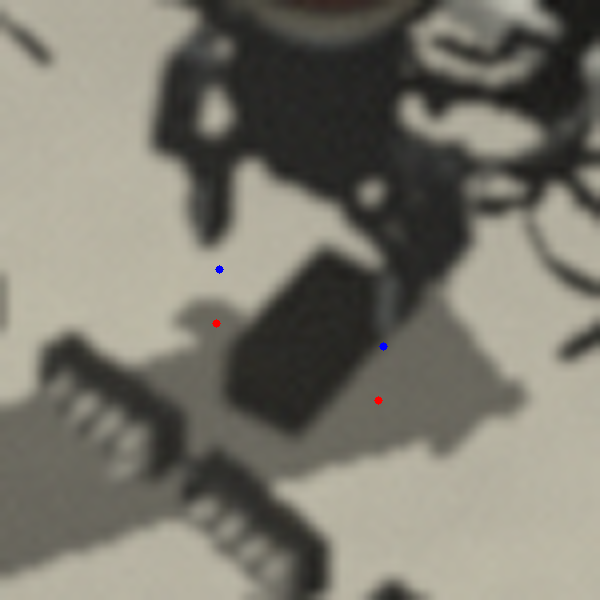

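The open tips sit at zoom (212,240) and (388,325), about 80 px above prediction. The 13 mm retraction of the open pads explains about 22 px of that, and the left fingertip's shadow confirms it is well above the table. So the tips really are about 34 mm higher than modelled. I'll go down a further 2.7 cm in small steps, watching the force.

Request:
{"api": "servo_tool", "payload": {
  "deltas": [
    {"dx": 0, "dy": 0, "dz": 0.4, "spin": 0, "gripper": 0},
    {"dx": 0, "dy": 0, "dz": 0.8, "spin": 0, "gripper": 0},
    {"dx": 0, "dy": 0, "dz": 1.2, "spin": 0, "gripper": 0},
    {"dx": 0, "dy": 0, "dz": 1.6, "spin": 0, "gripper": 0},
    {"dx": 0, "dy": 0, "dz": 1.6, "spin": 0, "gripper": 0},
    {"dx": 0, "dy": 0, "dz": 1.6, "spin": 0, "gripper": 0}
  ]
}}

```text
t: 5.6
position: [0.4815, -0.0998, 0.0142]
orientation: [3.142, 0.0, 0.234]
force: [0.6, -0.9, 0.9]
opening: 0.0855
gripper_force: 0.0
```

Request:
{"api": "servo_tool", "payload": {
  "deltas": [
    {"dx": 0, "dy": 0, "dz": 0.4, "spin": 0, "gripper": 0},
    {"dx": 0, "dy": 0, "dz": 0.8, "spin": 0, "gripper": 0},
    {"dx": 0, "dy": 0, "dz": 1.1, "spin": 0, "gripper": 0},
    {"dx": 0, "dy": 0, "dz": 1.1, "spin": 0, "gripper": 0},
    {"dx": 0, "dy": 0, "dz": 1.1, "spin": 0, "gripper": 0}
  ]
}}

```text
t: 6.02
position: [0.4814, -0.0999, 0.003]
orientation: [3.142, 0.001, 0.234]
force: [0.9, 1.2, 0.6]
opening: 0.0855
gripper_force: 0.0
```

```bash
python3 - <<'E'
from h import *
o=get_obs(); p=o["position"]; print(p,o["opening"],o["force"])
s=cams.get_image("scene"); cv2.imwrite("pics/low_s2.png",s)
z=cv2.resize(s[150:225,235:310],(600,600),interpolation=2)
cv2.imwrite("pics/low2.png",z)
E
```

```text
[ 0.48136352 -0.09990315  0.0029992 ] 0.08549204592433542 [0.94567838 1.22855189 0.64912391]
```

View pics/low2.png

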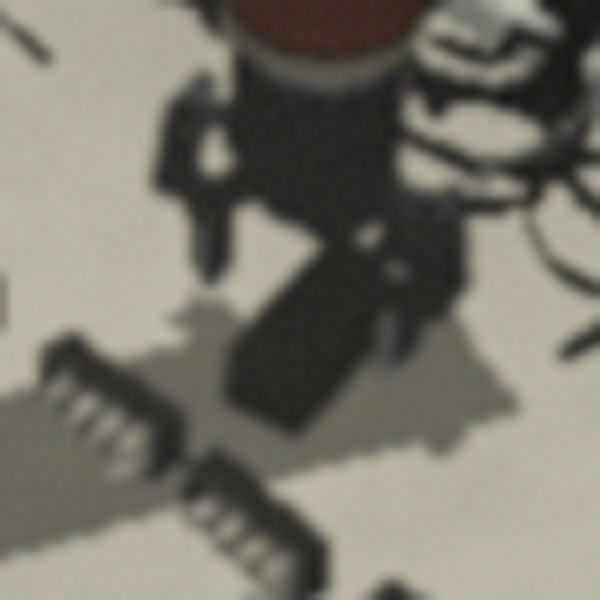

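The tips now show at (212,280) and (392,360), straddling the head, with force near zero. I'll close gently here as a test.

Request:
{"api": "servo_tool", "payload": {
  "deltas": [
    {"dx": 0, "dy": 0, "dz": 0, "spin": 0, "gripper": 40},
    {"dx": 0, "dy": 0, "dz": 0, "spin": 0, "gripper": 80},
    {"dx": 0, "dy": 0, "dz": 0, "spin": 0, "gripper": 110},
    {"dx": 0, "dy": 0, "dz": 0, "spin": 0, "gripper": 140},
    {"dx": 0, "dy": 0, "dz": 0, "spin": 0, "gripper": 160},
    {"dx": 0, "dy": 0, "dz": 0, "spin": 0, "gripper": 160},
    {"dx": 0, "dy": 0, "dz": 0, "spin": 0, "gripper": 160}
  ],
  "squeeze": 20
}}

```text
t: 6.65
position: [0.4816, -0.0998, 0.0035]
orientation: [-3.141, -0.0, 0.234]
force: [-1.7, 0.9, 4.6]
opening: 0.0399
gripper_force: 20.1
```

```bash
python3 - <<'E'
from h import *
o=get_obs(); print(o["position"],o["opening"],o["force"],o["gripper_force"])
s=cams.get_image("scene"); cv2.imwrite("pics/cl_s.png",s)
cv2.imwrite("pics/cl.png",np.hstack([cv2.resize(s[150:225,235:310],(400,400),interpolation=2),cv2.resize(cv2.imread("pics/low_s2.png")[150:225,235:310],(400,400),interpolation=2)]))
E
```

```text
[ 0.48164587 -0.09981436  0.00348322] 0.039912104915285115 [-1.65251561  0.91117884  4.55828931] 20.097794783814606
```

View pics/cl.png

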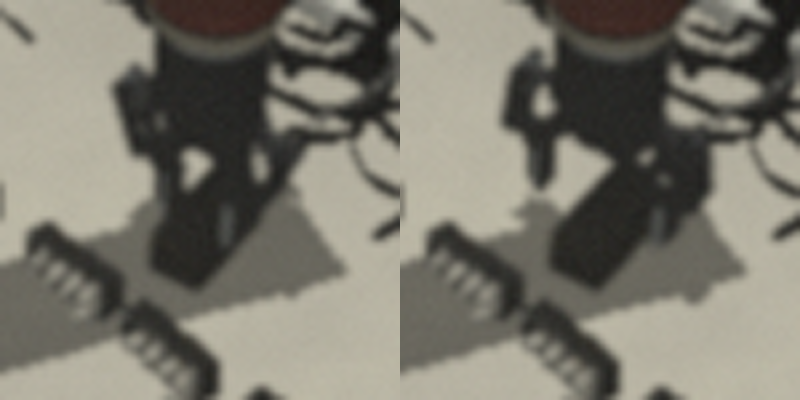

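The head hasn't moved, and the fingers are closed around it at an opening of 39.9 mm. The right fingertip is at crop (227,242), about 15–27 mm above the head's bottom edge, so it meets the 13 mm rule. I'll tighten the grip and lift.

Request:
{"api": "servo_tool", "payload": {
  "deltas": [
    {"dx": 0, "dy": 0, "dz": 0, "spin": 0, "gripper": 200},
    {"dx": 0, "dy": 0, "dz": 0, "spin": 0, "gripper": 200},
    {"dx": 0, "dy": 0, "dz": -1, "spin": 0, "gripper": 200},
    {"dx": 0, "dy": 0, "dz": -3, "spin": 0, "gripper": 200},
    {"dx": 0, "dy": 0, "dz": -5, "spin": 0, "gripper": 200},
    {"dx": 0, "dy": 0, "dz": -7, "spin": 0, "gripper": 200},
    {"dx": 0, "dy": 0, "dz": -7, "spin": 0, "gripper": 200},
    {"dx": 0, "dy": 0, "dz": -7, "spin": 0, "gripper": 200},
    {"dx": 0, "dy": 0, "dz": -7, "spin": 0, "gripper": 200}
  ],
  "squeeze": 40
}}

```text
t: 7.45
position: [0.4812, -0.0995, 0.0729]
orientation: [-3.141, 0.0, 0.234]
force: [-0.1, 0.8, -1.4]
opening: 0.0387
gripper_force: 41.1
```

```bash
python3 - <<'E'
from h import *
o=get_obs(); print(o["position"],o["orientation"],o["opening"],o["force"],o["gripper_force"])
# refine cradle: wall/plate edges, top image 0
a=cv2.imread("pics/top0.png").astype(float); d=a[...,2]-a[...,0]
u=np.array([.1115,.9938]); 
def samp(P,z):
    q=proj("top",[*P,z]); return q
v=np.array([.9938,-.1115])  # right
c0=np.array([.4555,.2395])
def edge(line):  # half-crossing subpixel
    l=np.array(line); lo,hi=l[0],l[-1]; m=(lo+hi)/2; i=np.where((l[:-1]-m)*(l[1:]-m)<=0)[0][0]; return i+(l[i]-m)/(l[i]-l[i+1])
def scan(P0,P1,n=61):
    ps=np.linspace(P0,P1,n); uv=np.array([samp(p,.004) for p in ps],np.float32).reshape(-1,1,2)
    val=cv2.remap(d.astype(np.float32),uv,None,cv2.INTER_LINEAR).ravel(); i=edge(val); return P0+(P1-P0)*i/(n-1)
for s,lab in((1,"right"),(-1,"left")):
    pts=[]
    for x in np.arange(-.05,.115,.01):
        try: pts.append(scan(c0+u*x+v*s*.065,c0+u*x+v*s*.042))
        except Exception as e: pass
    pts=np.array(pts); l=cv2.fitLine(pts.astype(np.float32),cv2.DIST_HUBER,0,.01,.01).ravel()
    print(lab,np.degrees(np.arctan2(l[1],l[0]))%180,"offset",((pts-c0)@v).round(4))
pts=np.array([scan(c0-u*.08+v*y,c0-u*.04+v*y) for y in np.arange(-.04,.041,.01)])
print("porch x",((pts-c0)@u).round(4))
E
```

```text
[ 0.48124373 -0.09954497  0.07286681] [-3.14115999e+00  2.16432784e-04  2.34058707e-01] 0.03870310091575414 [-0.06531396  0.79811582 -1.42214684] 41.066998779751884
right 83.02328 offset [0.0497 0.05   0.0499 0.0496 0.05   0.0502 0.0499 0.0517 0.0517 0.0512
 0.051  0.0511 0.0508 0.0505 0.051  0.0508 0.0515]
left 83.41734 offset [-0.0514 -0.0504 -0.0504 -0.051  -0.051  -0.0504 -0.0513 -0.0511 -0.0504
 -0.0504 -0.0509 -0.0508 -0.0502 -0.0507 -0.0507 -0.0504 -0.0505]
porch x [-0.0592 -0.0592 -0.0595 -0.0599 -0.0591 -0.0594 -0.0596 -0.0593 -0.0593]
```

The lift worked: 41 N grip and about 1.2 N of extra weight. The cradle heading is 83.4° and the mouth is at about (0.4556, 0.240). Now I'll carry the head over to the porch.

Request:
{"api": "servo_tool", "payload": {
  "deltas": [
    {"dx": 0.4, "dy": -3, "dz": 0, "spin": -7, "gripper": 200},
    {"dx": 0.8, "dy": -6, "dz": 0, "spin": -14, "gripper": 200},
    {"dx": 1.2, "dy": -9, "dz": 0, "spin": -21, "gripper": 200},
    {"dx": 1.6, "dy": -12, "dz": 0, "spin": -28, "gripper": 200},
    {"dx": 2, "dy": -15, "dz": 0, "spin": -35, "gripper": 200},
    {"dx": 2.4, "dy": -18, "dz": 0, "spin": -42, "gripper": 200},
    {"dx": 2.8, "dy": -21, "dz": 0, "spin": -49, "gripper": 200},
    {"dx": 3.1, "dy": -24, "dz": 0, "spin": -56, "gripper": 200},
    {"dx": 3.35, "dy": -28, "dz": 0, "spin": -63, "gripper": 200},
    {"dx": 3.35, "dy": -28, "dz": 0, "spin": -70, "gripper": 200}
  ]
}}

```text
t: 8.28
position: [0.4468, 0.1876, 0.072]
orientation: [-3.14, -0.001, 1.47]
force: [0.3, 0.4, -1.3]
opening: 0.0389
gripper_force: 41.1
```

Request:
{"api": "servo_tool", "payload": {
  "deltas": [
    {"dx": 0, "dy": 0, "dz": 0, "spin": 0, "gripper": 200},
    {"dx": 0, "dy": 0, "dz": 0, "spin": 0, "gripper": 200},
    {"dx": 0, "dy": 0, "dz": 0, "spin": 0, "gripper": 200},
    {"dx": 0, "dy": 0, "dz": 0, "spin": 0, "gripper": 200}
  ]
}}

```text
t: 8.62
position: [0.4493, 0.1789, 0.0728]
orientation: [-3.141, 0.001, 1.451]
force: [0.3, -0.5, -1.3]
opening: 0.0389
gripper_force: 41.1
```

Request:
{"api": "servo_tool", "payload": {
  "deltas": [
    {"dx": 0.1, "dy": -0.06, "dz": 1, "spin": -0.3, "gripper": 200},
    {"dx": 0.1, "dy": -0.06, "dz": 2.5, "spin": -0.3, "gripper": 200},
    {"dx": 0.1, "dy": -0.06, "dz": 4, "spin": -0.3, "gripper": 200},
    {"dx": 0.1, "dy": -0.06, "dz": 5, "spin": -0.3, "gripper": 200},
    {"dx": 0.1, "dy": -0.06, "dz": 5, "spin": -0.3, "gripper": 200},
    {"dx": 0.1, "dy": -0.06, "dz": 5, "spin": -0.3, "gripper": 200}
  ]
}}

```text
t: 9.12
position: [0.4485, 0.1807, 0.0227]
orientation: [-3.141, 0.001, 1.46]
force: [-0.3, 0.2, 0.3]
opening: 0.0393
gripper_force: 41.0
```

```bash
python3 - <<'E'
from h import *
o=get_obs(); p=o["position"]; print(p,o["orientation"],o["force"])
s=cams.get_image("scene"); t=cams.get_image("top"); cv2.imwrite("pics/in_s.png",s)
x0,y0=180,110; z=cv2.resize(s[y0:y0+75,x0:x0+75],(600,600),interpolation=2)
u=np.array([.1149,.9934,0]); v=np.array([.9934,-.1149,0]); M=np.array([.4556,.240,0])
def dot(P,col):
    q=(proj("scene",P)-[x0,y0]+.5)*8; cv2.circle(z,tuple(int(k) for k in q),3,col,-1)
for yy in(-.02225,.02225):
  for xx in(0,.13): dot(M+u*xx+v*yy+[0,0,.013],(0,0,255))
for xx in(-.06,0): dot(M+u*xx+[0,0,.004],(0,255,0))
ps=p.copy(); ps[2]=p[2]-.0035
for xx in(.051,-.035):
  for yy in(-.021,.021): dot(ps+u*xx+v*yy,(255,255,0))
cv2.imwrite("pics/in.png",z)
E
```

```text
[0.44848714 0.18074615 0.02270651] [-3.14065996e+00  1.25662893e-03  1.45976242e+00] [-0.29231773  0.17548538  0.2941194 ]
```

View pics/in.png

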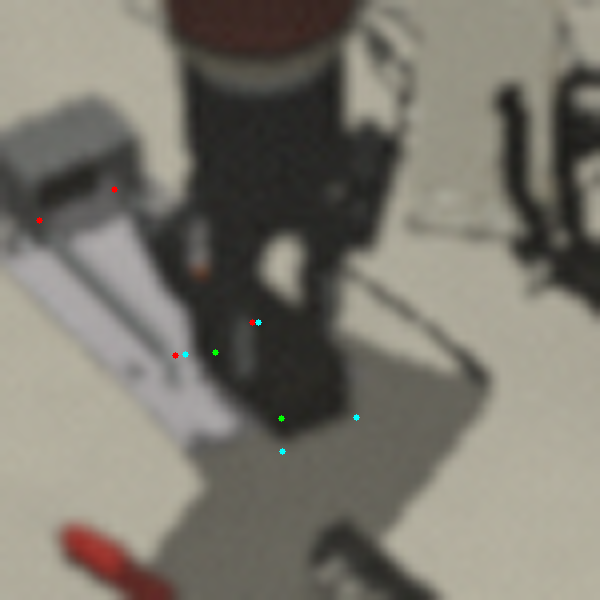

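The walls and mouth project well: the red dots sit on the wall ends and the orange pawl tip is visible at (198,270). The head hovers over the porch, possibly about 5 mm farther forward than assumed, with sideways error of 3 mm or less, within the flares. I'll back up slightly and lower until it touches.

Request:
{"api": "servo_tool", "payload": {
  "deltas": [
    {"dx": -0.6, "dy": 0, "dz": 0, "spin": 0.2, "gripper": 200},
    {"dx": -0.6, "dy": 0, "dz": 0.3, "spin": 0.2, "gripper": 200},
    {"dx": -0.6, "dy": 0, "dz": 0.6, "spin": 0.2, "gripper": 200},
    {"dx": -0.6, "dy": 0, "dz": 0.9, "spin": 0.2, "gripper": 200},
    {"dx": -0.6, "dy": 0, "dz": 1.2, "spin": 0.2, "gripper": 200},
    {"dx": -0.6, "dy": 0, "dz": 1.3, "spin": 0.2, "gripper": 200},
    {"dx": -0.6, "dy": 0, "dz": 1.3, "spin": 0.2, "gripper": 200}
  ]
}}

```text
t: 9.8
position: [0.4479, 0.1753, 0.0098]
orientation: [-3.141, 0.001, 1.457]
force: [-0.4, -0.3, -1.2]
opening: 0.0387
gripper_force: 41.1
```

Request:
{"api": "servo_tool", "payload": {
  "deltas": [
    {"dx": 0, "dy": 0, "dz": 0.05, "spin": 0, "gripper": 200},
    {"dx": 0, "dy": 0, "dz": 0.1, "spin": 0, "gripper": 200},
    {"dx": 0, "dy": 0, "dz": 0.15, "spin": 0, "gripper": 200},
    {"dx": 0, "dy": 0, "dz": 0.15, "spin": 0, "gripper": 200}
  ]
}}

```text
t: 10.13
position: [0.4481, 0.1754, 0.0087]
orientation: [-3.142, 0.0, 1.457]
force: [-0.2, -0.5, -1.3]
opening: 0.0391
gripper_force: 41.1
```

Request:
{"api": "servo_tool", "payload": {
  "deltas": [
    {"dx": 0, "dy": 0, "dz": 0.05, "spin": 0, "gripper": 200},
    {"dx": 0, "dy": 0, "dz": 0.1, "spin": 0, "gripper": 200},
    {"dx": 0, "dy": 0, "dz": 0.1, "spin": 0, "gripper": 200}
  ]
}}

```text
t: 10.38
position: [0.4482, 0.1754, 0.0077]
orientation: [3.142, -0.0, 1.457]
force: [0.2, 0.2, -0.2]
opening: 0.0394
gripper_force: 41.1
```

Request:
{"api": "servo_tool", "payload": {
  "deltas": [
    {"dx": 0, "dy": 0, "dz": 0.05, "spin": 0, "gripper": 200},
    {"dx": 0, "dy": 0, "dz": 0.05, "spin": 0, "gripper": 200},
    {"dx": 0, "dy": 0, "dz": 0.05, "spin": 0, "gripper": 200}
  ]
}}

```text
t: 10.63
position: [0.4482, 0.1754, 0.0076]
orientation: [-3.141, -0.0, 1.457]
force: [-2.0, -0.9, 7.4]
opening: 0.0392
gripper_force: 42.1
```

Plate contact is at TCP z 0.0077, as expected, and the head is on the centreline. I'll ease off and slide into the mouth.

Request:
{"api": "servo_tool", "payload": {
  "deltas": [
    {"dx": 0, "dy": 0, "dz": -0.05, "spin": 0, "gripper": 200},
    {"dx": 0.3, "dy": 0, "dz": -0.05, "spin": 0, "gripper": 200},
    {"dx": 0.6, "dy": 0, "dz": -0.05, "spin": 0, "gripper": 200},
    {"dx": 0.9, "dy": 0, "dz": -0.05, "spin": 0, "gripper": 200},
    {"dx": 1.2, "dy": 0, "dz": -0.05, "spin": 0, "gripper": 200},
    {"dx": 1.2, "dy": 0, "dz": -0.05, "spin": 0, "gripper": 200}
  ]
}}

```text
t: 11.13
position: [0.4496, 0.1883, 0.0077]
orientation: [3.141, -0.0, 1.458]
force: [-0.4, 1.6, 1.0]
opening: 0.039
gripper_force: 41.2
```

Request:
{"api": "servo_tool", "payload": {
  "deltas": [
    {"dx": 0.2, "dy": 0, "dz": 0, "spin": 0, "gripper": 200},
    {"dx": 0.4, "dy": 0, "dz": 0, "spin": 0, "gripper": 200},
    {"dx": 0.6, "dy": 0, "dz": 0, "spin": 0, "gripper": 200},
    {"dx": 0.6, "dy": 0, "dz": 0, "spin": 0, "gripper": 200}
  ]
}}

```text
t: 11.47
position: [0.4503, 0.1938, 0.0077]
orientation: [3.141, -0.0, 1.458]
force: [-0.2, 0.2, 0.1]
opening: 0.0388
gripper_force: 41.2
```

Request:
{"api": "servo_tool", "payload": {
  "deltas": [
    {"dx": 0.2, "dy": 0, "dz": 0, "spin": 0, "gripper": 200},
    {"dx": 0.4, "dy": 0, "dz": 0, "spin": 0, "gripper": 200},
    {"dx": 0.6, "dy": 0, "dz": 0, "spin": 0, "gripper": 200},
    {"dx": 0.8, "dy": 0, "dz": 0, "spin": 0, "gripper": 200},
    {"dx": 0.8, "dy": 0, "dz": 0, "spin": 0, "gripper": 200}
  ]
}}

```text
t: 11.88
position: [0.4511, 0.2018, 0.0077]
orientation: [3.142, -0.0, 1.458]
force: [-0.2, -0.1, -1.0]
opening: 0.0391
gripper_force: 41.2
```

Request:
{"api": "servo_tool", "payload": {
  "deltas": [
    {"dx": 0.2, "dy": 0, "dz": 0, "spin": 0, "gripper": 200},
    {"dx": 0.4, "dy": 0, "dz": 0, "spin": 0, "gripper": 200},
    {"dx": 0.6, "dy": 0, "dz": 0, "spin": 0, "gripper": 200},
    {"dx": 0.6, "dy": 0, "dz": 0, "spin": 0, "gripper": 200}
  ]
}}

```text
t: 12.22
position: [0.4518, 0.2078, 0.0077]
orientation: [3.141, -0.0, 1.458]
force: [-0.1, 0.6, 0.6]
opening: 0.0391
gripper_force: 41.2
```

Request:
{"api": "servo_tool", "payload": {
  "deltas": [
    {"dx": 0.2, "dy": 0, "dz": 0, "spin": 0, "gripper": 200},
    {"dx": 0.4, "dy": 0, "dz": 0, "spin": 0, "gripper": 200},
    {"dx": 0.6, "dy": 0, "dz": 0, "spin": 0, "gripper": 200},
    {"dx": 0.8, "dy": 0, "dz": 0, "spin": 0, "gripper": 200},
    {"dx": 0.8, "dy": 0, "dz": 0, "spin": 0, "gripper": 200}
  ]
}}

```text
t: 12.63
position: [0.4527, 0.2158, 0.0077]
orientation: [3.141, -0.0, 1.458]
force: [0.1, 0.6, 0.8]
opening: 0.0389
gripper_force: 41.2
```

Request:
{"api": "servo_tool", "payload": {
  "deltas": [
    {"dx": 0.2, "dy": 0, "dz": 0, "spin": 0, "gripper": 200},
    {"dx": 0.4, "dy": 0, "dz": 0, "spin": 0, "gripper": 200},
    {"dx": 0.6, "dy": 0, "dz": 0, "spin": 0, "gripper": 200},
    {"dx": 0.6, "dy": 0, "dz": 0, "spin": 0, "gripper": 200}
  ]
}}

```text
t: 12.97
position: [0.4531, 0.2209, 0.0077]
orientation: [-3.141, 0.001, 1.457]
force: [-1.9, -2.9, 4.7]
opening: 0.0391
gripper_force: 41.8
```

Pawl contact starts with the TCP about 21 mm before the mouth. The click should come about 110 mm further on, at guide x near 0.089.

Request:
{"api": "servo_tool", "payload": {
  "deltas": [
    {"dx": 0.2, "dy": 0, "dz": -0.03, "spin": 0, "gripper": 200},
    {"dx": 0.4, "dy": 0, "dz": -0.03, "spin": 0, "gripper": 200},
    {"dx": 0.6, "dy": 0, "dz": -0.03, "spin": 0, "gripper": 200},
    {"dx": 0.6, "dy": 0, "dz": -0.03, "spin": 0, "gripper": 200}
  ]
}}

```text
t: 13.3
position: [0.4534, 0.2271, 0.0077]
orientation: [-3.14, 0.001, 1.458]
force: [-3.2, -2.8, 1.8]
opening: 0.0387
gripper_force: 41.6
```

Request:
{"api": "servo_tool", "payload": {
  "deltas": [
    {"dx": 0.2, "dy": 0, "dz": 0, "spin": 0, "gripper": 200},
    {"dx": 0.4, "dy": 0, "dz": 0, "spin": 0, "gripper": 200},
    {"dx": 0.6, "dy": 0, "dz": 0, "spin": 0, "gripper": 200},
    {"dx": 0.6, "dy": 0, "dz": 0, "spin": 0, "gripper": 200}
  ]
}}

```text
t: 13.63
position: [0.4542, 0.2334, 0.0078]
orientation: [-3.141, 0.0, 1.458]
force: [-1.7, -0.4, 0.3]
opening: 0.0393
gripper_force: 41.3
```

Request:
{"api": "servo_tool", "payload": {
  "deltas": [
    {"dx": 0.2, "dy": 0, "dz": 0, "spin": 0, "gripper": 200},
    {"dx": 0.4, "dy": 0, "dz": 0, "spin": 0, "gripper": 200},
    {"dx": 0.6, "dy": 0, "dz": 0, "spin": 0, "gripper": 200},
    {"dx": 0.8, "dy": 0, "dz": 0, "spin": 0, "gripper": 200},
    {"dx": 0.8, "dy": 0, "dz": 0, "spin": 0, "gripper": 200}
  ]
}}

```text
t: 14.05
position: [0.4553, 0.2417, 0.0079]
orientation: [-3.141, -0.0, 1.458]
force: [-4.2, 0.2, -1.2]
opening: 0.0394
gripper_force: 41.2
```

Request:
{"api": "servo_tool", "payload": {
  "deltas": [
    {"dx": 0.2, "dy": 0, "dz": 0, "spin": 0, "gripper": 200},
    {"dx": 0.4, "dy": 0, "dz": 0, "spin": 0, "gripper": 200},
    {"dx": 0.6, "dy": 0, "dz": 0, "spin": 0, "gripper": 200},
    {"dx": 0.8, "dy": 0, "dz": 0, "spin": 0, "gripper": 200},
    {"dx": 0.8, "dy": 0, "dz": 0, "spin": 0, "gripper": 200}
  ]
}}

```text
t: 14.47
position: [0.4565, 0.2495, 0.008]
orientation: [3.142, -0.0, 1.458]
force: [-4.6, 0.2, -1.4]
opening: 0.0392
gripper_force: 41.1
```

```bash
python3 - <<'E'
from h import *
o=get_obs(); p=o["position"]; print(p,o["force"])
for n,im in(("start",cv2.imread("pics/scene0.png")),("now",cams.get_image("scene"))):
    h=cv2.cvtColor(im,cv2.COLOR_BGR2HSV); m=(h[...,0]<18)&(h[...,1]>110)&(h[...,2]>90); m[:130]=0;m[165:]=0;m[:,:190]=0;m[:,230:]=0
    print(n,np.argwhere(m)[:, ::-1].tolist())
E
```

```text
[0.45649053 0.24954709 0.00798612] [-4.60821432  0.18189029 -1.4020349 ]
start [[204, 144], [205, 144], [205, 145], [206, 145], [207, 145], [207, 146], [208, 146], [209, 146], [210, 146], [209, 147], [210, 147]]
now []
```

The pawl is being held aside, with about 4.6 N of sideways force. I'll carry on.

Request:
{"api": "servo_tool", "payload": {
  "deltas": [
    {"dx": 0.3, "dy": 0, "dz": 0.02, "spin": 0, "gripper": 200},
    {"dx": 0.6, "dy": 0, "dz": 0.02, "spin": 0, "gripper": 200},
    {"dx": 0.9, "dy": 0, "dz": 0.02, "spin": 0, "gripper": 200},
    {"dx": 1.2, "dy": 0, "dz": 0.02, "spin": 0, "gripper": 200},
    {"dx": 1.5, "dy": 0, "dz": 0.02, "spin": 0, "gripper": 200},
    {"dx": 1.8, "dy": 0, "dz": 0.02, "spin": 0, "gripper": 200},
    {"dx": 2.0, "dy": 0, "dz": 0.02, "spin": 0, "gripper": 200},
    {"dx": 2.0, "dy": 0, "dz": 0.02, "spin": 0, "gripper": 200}
  ]
}}

```text
t: 15.18
position: [0.4588, 0.2696, 0.0078]
orientation: [3.141, -0.0, 1.458]
force: [-4.5, 0.1, -0.2]
opening: 0.039
gripper_force: 41.1
```

Request:
{"api": "servo_tool", "payload": {
  "deltas": [
    {"dx": 0.3, "dy": 0, "dz": 0, "spin": 0, "gripper": 200},
    {"dx": 0.6, "dy": 0, "dz": 0, "spin": 0, "gripper": 200},
    {"dx": 0.9, "dy": 0, "dz": 0, "spin": 0, "gripper": 200},
    {"dx": 1.2, "dy": 0, "dz": 0, "spin": 0, "gripper": 200},
    {"dx": 1.5, "dy": 0, "dz": 0, "spin": 0, "gripper": 200},
    {"dx": 1.8, "dy": 0, "dz": 0, "spin": 0, "gripper": 200},
    {"dx": 2.0, "dy": 0, "dz": 0, "spin": 0, "gripper": 200},
    {"dx": 2.0, "dy": 0, "dz": 0, "spin": 0, "gripper": 200}
  ]
}}

```text
t: 15.85
position: [0.4611, 0.2895, 0.0078]
orientation: [3.141, -0.0, 1.458]
force: [-4.7, -0.3, -0.9]
opening: 0.0388
gripper_force: 41.1
```

Request:
{"api": "servo_tool", "payload": {
  "deltas": [
    {"dx": 0.3, "dy": 0, "dz": 0, "spin": 0, "gripper": 200},
    {"dx": 0.6, "dy": 0, "dz": 0, "spin": 0, "gripper": 200},
    {"dx": 0.9, "dy": 0, "dz": 0, "spin": 0, "gripper": 200},
    {"dx": 1.2, "dy": 0, "dz": 0, "spin": 0, "gripper": 200},
    {"dx": 1.5, "dy": 0, "dz": 0, "spin": 0, "gripper": 200},
    {"dx": 1.8, "dy": 0, "dz": 0, "spin": 0, "gripper": 200},
    {"dx": 2.0, "dy": 0, "dz": 0, "spin": 0, "gripper": 200},
    {"dx": 2.0, "dy": 0, "dz": 0, "spin": 0, "gripper": 200}
  ]
}}

```text
t: 16.52
position: [0.4633, 0.3094, 0.0078]
orientation: [3.142, -0.0, 1.458]
force: [-4.8, -0.5, -0.8]
opening: 0.0391
gripper_force: 41.1
```

Request:
{"api": "servo_tool", "payload": {
  "deltas": [
    {"dx": 0.2, "dy": 0, "dz": 0, "spin": 0, "gripper": 200},
    {"dx": 0.4, "dy": 0, "dz": 0, "spin": 0, "gripper": 200},
    {"dx": 0.6, "dy": 0, "dz": 0, "spin": 0, "gripper": 200},
    {"dx": 0.8, "dy": 0, "dz": 0, "spin": 0, "gripper": 200},
    {"dx": 0.8, "dy": 0, "dz": 0, "spin": 0, "gripper": 200}
  ]
}}

```text
t: 16.93
position: [0.4643, 0.3169, 0.0078]
orientation: [3.141, -0.0, 1.457]
force: [-3.3, -1.2, -0.2]
opening: 0.0388
gripper_force: 41.1
```

Request:
{"api": "servo_tool", "payload": {
  "deltas": [
    {"dx": 0.15, "dy": 0, "dz": 0, "spin": 0, "gripper": 200},
    {"dx": 0.3, "dy": 0, "dz": 0, "spin": 0, "gripper": 200},
    {"dx": 0.3, "dy": 0, "dz": 0, "spin": 0, "gripper": 200}
  ]
}}

```text
t: 17.18
position: [0.4646, 0.32, 0.0078]
orientation: [3.141, -0.0, 1.458]
force: [-3.4, -0.0, -0.5]
opening: 0.0387
gripper_force: 41.0
```

Request:
{"api": "servo_tool", "payload": {
  "deltas": [
    {"dx": 0.1, "dy": 0, "dz": 0, "spin": 0, "gripper": 200},
    {"dx": 0.2, "dy": 0, "dz": 0, "spin": 0, "gripper": 200},
    {"dx": 0.2, "dy": 0, "dz": 0, "spin": 0, "gripper": 200}
  ]
}}

```text
t: 17.43
position: [0.4649, 0.3218, 0.0079]
orientation: [3.141, -0.0, 1.457]
force: [-4.9, -0.6, -0.8]
opening: 0.0393
gripper_force: 41.0
```

Request:
{"api": "servo_tool", "payload": {
  "deltas": [
    {"dx": 0.1, "dy": 0, "dz": 0, "spin": 0, "gripper": 200},
    {"dx": 0.2, "dy": 0, "dz": 0, "spin": 0, "gripper": 200},
    {"dx": 0.2, "dy": 0, "dz": 0, "spin": 0, "gripper": 200}
  ]
}}

```text
t: 17.68
position: [0.4651, 0.3238, 0.0079]
orientation: [3.141, -0.0, 1.457]
force: [-3.1, -0.6, -0.9]
opening: 0.039
gripper_force: 41.0
```

Request:
{"api": "servo_tool", "payload": {
  "deltas": [
    {"dx": 0.1, "dy": 0, "dz": 0, "spin": 0, "gripper": 200},
    {"dx": 0.2, "dy": 0, "dz": 0, "spin": 0, "gripper": 200},
    {"dx": 0.2, "dy": 0, "dz": 0, "spin": 0, "gripper": 200}
  ]
}}

```text
t: 17.93
position: [0.4658, 0.3253, 0.0079]
orientation: [3.141, 0.0, 1.457]
force: [-0.5, -1.5, -0.5]
opening: 0.0389
gripper_force: 41.1
```

The sideways force has dropped to about 0, which is the click. I'll go one more millimetre to settle and confirm.

Request:
{"api": "servo_tool", "payload": {
  "deltas": [
    {"dx": 0.05, "dy": 0, "dz": 0, "spin": 0, "gripper": 200},
    {"dx": 0.1, "dy": 0, "dz": 0, "spin": 0, "gripper": 200},
    {"dx": 0.1, "dy": 0, "dz": 0, "spin": 0, "gripper": 200},
    {"dx": 0.1, "dy": 0, "dz": 0, "spin": 0, "gripper": 200}
  ]
}}

```text
t: 18.27
position: [0.4657, 0.326, 0.0079]
orientation: [3.141, 0.0, 1.457]
force: [0.9, -5.3, 0.7]
opening: 0.0392
gripper_force: 41.2
```

Request:
{"api": "servo_tool", "payload": {
  "deltas": [
    {"dx": -0.05, "dy": 0, "dz": 0, "spin": 0, "gripper": 200},
    {"dx": -0.1, "dy": 0, "dz": 0, "spin": 0, "gripper": 200},
    {"dx": -0.15, "dy": 0, "dz": 0, "spin": 0, "gripper": 200},
    {"dx": -0.15, "dy": 0, "dz": 0, "spin": 0, "gripper": 200}
  ]
}}

```text
t: 18.6
position: [0.4655, 0.3251, 0.008]
orientation: [3.141, -0.001, 1.457]
force: [0.8, -2.4, -1.6]
opening: 0.039
gripper_force: 41.0
```

It touched the bumper at 5 N with the pawl released. Now the gentle tug back.

Request:
{"api": "servo_tool", "payload": {
  "deltas": [
    {"dx": -0.05, "dy": 0, "dz": 0, "spin": 0, "gripper": 200},
    {"dx": -0.1, "dy": 0, "dz": 0, "spin": 0, "gripper": 200},
    {"dx": -0.15, "dy": 0, "dz": 0, "spin": 0, "gripper": 200},
    {"dx": -0.15, "dy": 0, "dz": 0, "spin": 0, "gripper": 200}
  ]
}}

```text
t: 18.93
position: [0.4649, 0.3239, 0.0079]
orientation: [-3.142, -0.001, 1.458]
force: [0.8, -0.2, -0.7]
opening: 0.0388
gripper_force: 41.1
```

Request:
{"api": "servo_tool", "payload": {
  "deltas": [
    {"dx": -0.05, "dy": 0, "dz": 0, "spin": 0, "gripper": 200},
    {"dx": -0.05, "dy": 0, "dz": 0, "spin": 0, "gripper": 200},
    {"dx": -0.05, "dy": 0, "dz": 0, "spin": 0, "gripper": 200}
  ]
}}

```text
t: 19.18
position: [0.4649, 0.3231, 0.0078]
orientation: [-3.142, -0.0, 1.457]
force: [0.5, -0.1, -0.8]
opening: 0.0394
gripper_force: 41.1
```

Request:
{"api": "servo_tool", "payload": {
  "deltas": [
    {"dx": -0.05, "dy": 0, "dz": 0, "spin": 0, "gripper": 200},
    {"dx": -0.05, "dy": 0, "dz": 0, "spin": 0, "gripper": 200},
    {"dx": -0.05, "dy": 0, "dz": 0, "spin": 0, "gripper": 200}
  ]
}}

```text
t: 19.43
position: [0.4649, 0.3229, 0.008]
orientation: [3.141, -0.001, 1.458]
force: [-0.1, 1.6, -0.1]
opening: 0.0393
gripper_force: 41.1
```

Request:
{"api": "servo_tool", "payload": {
  "deltas": [
    {"dx": -0.05, "dy": 0, "dz": 0, "spin": 0, "gripper": 200},
    {"dx": -0.05, "dy": 0, "dz": 0, "spin": 0, "gripper": 200},
    {"dx": -0.05, "dy": 0, "dz": 0, "spin": 0, "gripper": 200}
  ]
}}

```text
t: 19.68
position: [0.4649, 0.3227, 0.0081]
orientation: [3.141, -0.001, 1.458]
force: [-1.1, 4.2, -0.3]
opening: 0.0392
gripper_force: 41.2
```

The pawl holds at 4.2 N. I'll add a little, hold, then ease off.

Request:
{"api": "servo_tool", "payload": {
  "deltas": [
    {"dx": -0.02, "dy": 0, "dz": 0, "spin": 0, "gripper": 200},
    {"dx": -0.02, "dy": 0, "dz": 0, "spin": 0, "gripper": 200},
    {"dx": -0.02, "dy": 0, "dz": 0, "spin": 0, "gripper": 200},
    {"dx": -0.02, "dy": 0, "dz": 0, "spin": 0, "gripper": 200}
  ]
}}

```text
t: 20.02
position: [0.4649, 0.3226, 0.0081]
orientation: [3.141, -0.001, 1.458]
force: [-1.1, 5.2, -0.2]
opening: 0.0387
gripper_force: 41.3
```

Request:
{"api": "servo_tool", "payload": {
  "deltas": [
    {"dx": 0.05, "dy": 0, "dz": 0, "spin": 0, "gripper": 200},
    {"dx": 0.15, "dy": 0, "dz": 0.02, "spin": 0, "gripper": 200},
    {"dx": 0.15, "dy": 0, "dz": 0.02, "spin": 0, "gripper": 200},
    {"dx": 0.15, "dy": 0, "dz": 0.02, "spin": 0, "gripper": 200}
  ]
}}

```text
t: 20.35
position: [0.465, 0.3229, 0.0077]
orientation: [-3.141, 0.0, 1.457]
force: [-1.8, 1.3, 3.7]
opening: 0.0389
gripper_force: 41.9
```

Request:
{"api": "servo_tool", "payload": {
  "deltas": [
    {"dx": 0, "dy": 0, "dz": 0, "spin": 0, "gripper": 125},
    {"dx": 0, "dy": 0, "dz": 0, "spin": 0, "gripper": 110},
    {"dx": 0, "dy": 0, "dz": 0, "spin": 0, "gripper": 90},
    {"dx": 0, "dy": 0, "dz": 0, "spin": 0, "gripper": 70},
    {"dx": 0, "dy": 0, "dz": 0, "spin": 0, "gripper": 60},
    {"dx": 0, "dy": 0, "dz": 0, "spin": 0, "gripper": 60}
  ]
}}

```text
t: 20.85
position: [0.465, 0.3231, 0.0075]
orientation: [-3.142, 0.0, 1.457]
force: [-0.3, -0.6, 0.2]
opening: 0.0653
gripper_force: 0.0
```

Request:
{"api": "servo_tool", "payload": {
  "deltas": [
    {"dx": 0, "dy": 0, "dz": -0.5, "spin": 0, "gripper": 60},
    {"dx": 0, "dy": 0, "dz": -1.5, "spin": 0, "gripper": 60},
    {"dx": 0, "dy": 0, "dz": -3, "spin": 0, "gripper": 60},
    {"dx": 0, "dy": 0, "dz": -5, "spin": 0, "gripper": 60},
    {"dx": 0, "dy": 0, "dz": -8, "spin": 0, "gripper": 60},
    {"dx": 0, "dy": 0, "dz": -12, "spin": 0, "gripper": 60},
    {"dx": 0, "dy": 0, "dz": -15, "spin": 0, "gripper": 60},
    {"dx": 0, "dy": 0, "dz": -15, "spin": 0, "gripper": 60},
    {"dx": 0, "dy": 0, "dz": -15, "spin": 0, "gripper": 60}
  ]
}}

```text
t: 21.6
position: [0.4662, 0.324, 0.1606]
orientation: [3.139, -0.004, 1.457]
force: [-0.2, -0.3, -1.0]
opening: 0.0652
gripper_force: 0.0
```

```bash
python3 - <<'E'
from h import *
o=get_obs(); print(o["t"],o["position"],o["force"],o["opening"])
s=cams.get_image("scene"); cv2.imwrite("pics/end_s.png",s)
for n,im in(("start",cv2.imread("pics/scene0.png")),("now",s)):
    h=cv2.cvtColor(im,cv2.COLOR_BGR2HSV); m=(h[...,0]<18)&(h[...,1]>110)&(h[...,2]>90); m[:130]=0;m[165:]=0;m[:,:190]=0;m[:,230:]=0
    print(n,np.argwhere(m)[:, ::-1].tolist())
u=np.array([.1149,.9934,0]); M=np.array([.4556,.240,0]); v=np.array([.9934,-.1149,0])
d=(s.max(2)<70).astype(np.uint8); d[:100]=0;d[175:]=0;d[:,:170]=0;d[:,230:]=0
print([(c.min((0,1)).tolist(),c.max((0,1)).tolist()) for c in cv2.findContours(d,0,2)[0] if cv2.contourArea(c)>30])
print("expected tail corners",[proj("scene",M+u*.0525+v*y+[0,0,z]).round(1).tolist() for y in(-.021,.021) for z in(.004,.043)])
E
```

```text
21.6 [0.46616899 0.3240239  0.16064944] [-0.167023   -0.26277458 -0.99031274] 0.06517567566311834
start [[204, 144], [205, 144], [205, 145], [206, 145], [207, 145], [207, 146], [208, 146], [209, 146], [210, 146], [209, 147], [210, 147]]
now [[204, 144], [205, 144], [204, 145], [205, 145], [206, 145], [207, 145], [206, 146], [207, 146], [208, 146], [209, 146], [209, 147], [210, 147]]
[([180, 128], [203, 148]), ([211, 112], [222, 118]), ([201, 100], [229, 110])]
expected tail corners [[194.8, 148.6], [194.2, 140.9], [203.8, 144.7], [203.3, 137.1]]
```

The pawl is back at its starting pixels and the head's tail is where it should be, just behind it. I'll let the arm settle and hand in.

Request:
{"api": "servo_tool", "payload": {
  "deltas": [
    {"dx": 0, "dy": 0, "dz": 0, "spin": 0, "gripper": 60},
    {"dx": 0, "dy": 0, "dz": 0, "spin": 0, "gripper": 60},
    {"dx": 0, "dy": 0, "dz": 0, "spin": 0, "gripper": 60}
  ]
}}

```text
t: 21.9
position: [0.4645, 0.3228, 0.1566]
orientation: [-3.14, 0.002, 1.457]
force: [-0.1, -0.1, 0.4]
opening: 0.0655
gripper_force: 0.0
```

```bash
python3 -c "
from plant import sign_off
print(sign_off())"
```

```text
the job is handed in; nothing more can be done
None
```

The job is handed in at about 22 s: the head is docked, the pawl clicked out behind it and held a 5.2 N tug, and the head is released with the arm clear; the first grasp closed above the head and was redone lower, and no verdict was returned.

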